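Hold a supply board home under the lip of a programming cradle

ROBOT

A 6-joint arm with a two-finger parallel gripper is mounted at the origin on the work surface. World frame = base frame: x ahead of the robot, y to its left, z up, the work surface at z = 0. Lengths are in m, angles in rad, forces in N, time in s.
With the tool pointing down it reaches from about 0.35 to 0.925 m from the base axis. Payload 6.4 kg.
Tool frame: the origin (TCP) lies between the finger pads; the fingertips stand 19 mm ahead of it and the grasp point (between the pads) is the TCP; z points along the fingers, y is the line along which they close (so a half turn about z gives the same grasp; the last joint's range is limited). The gripper opens to 94 mm and grips with 3 to 60 N. Pads are 16 mm wide; open, the fingers measure 119 mm over their backs; the gripper's body (75 mm by 177 mm) begins 78 mm behind the grasp point.
Start: joints at [-1.362, 0.245, 1.558, -0, 1.339, -0.174], TCP at [0.243, -0.603, 0.224] pointing down, gripper open.
Joint ranges: [-3.13, 3.13], [-1.02, 2.26], [0.13, 2.54], [-0.95, 4.09], [0.21, 2.88], [-2.74, 2.74]. Speed limits (rad/s): [2.57, 2.57, 3.14, 3.14, 3.14, 3.14].

INTERFACE

Orientations are given as a unit quaternion [w, x, y, z].
In Python, from workcell import manip gives the robot as it stands. The module is installed in compiled form; this text tells all that it offers.
- The arm moves only by the tool carry_out, never from a script. Its argument "motion" is one flat list of numbers, 7 for each row, row after row: the shift along the tool's x, y, z in cm, then the turn, a rotation vector about the tool's x, y, z in rad, then the closure, from -1 (fully open) to 1 (shut), so that 0 is half open. In form: [x, y, z, ax, ay, az, fingers, x, y, z, ax, ay, az, fingers, ...]. A call has exactly 10 rows; each row shifts and turns the commanded pose from where the row before left it, along the tool's axes as they then stand; what a row does not reach is not made up. A row lasts 1/10 s, in which the tool goes at most 50 mm and 8.59 degrees, less where a joint would pass 70% of its speed; a pose out of reach is approached as far as the arm can. A call is refused whole if a number of a shift passes 5 or a number of a turn 0.15, either way. A call with a gripper value outside its range is refused whole. The fingers move at their own pace and stop on an object; "grip_force" is the grip in N (left out, the last holds). Time passes only in rows, so rows that do not move let the fingers close, or fill a call up. It gives the time, the measured TCP pose, the force, the opening and the grip force at its end, in the units of the state.
- manip.get_state(): the state, without advancing time (a new reading comes with each control period).
- manip.grab_frame(name): name is "scene" or "top" or "wrist"; returns the picture (420x560x3 uint8, red, green, blue); there is no depth.
- manip.camera_params(name): a dict with "camera_matrix" (3x3 intrinsics, pixels), "distortion" ([k1, k2, p1, p2, k3] as OpenCV has them; the pictures are not rectified), "rvec" (rotation vector, rad) and "tvec" (3), from world to camera coordinates, as OpenCV has them; the wrist camera has in their place "tool_from_camera" (4x4, takes a point from camera to tool coordinates, whose origin is the TCP and whose axes are the flange's). Camera axes: x right, y down, z forward; pixel columns grow to the right and rows downward; lengths in m; the calibration is good to about 2 mm. A picture is of the moment at which its call begins: read the wrist's pose just before it. camera_params takes no time and is no camera call.
- manip.close_job(): hands the job in; it is judged then, once.
The state is a dict: "clock": time; "joint_pos": joint angles; "joint_vel": joint speeds; "joint_torque": joint torques, N m; "tool_pos": TCP position; "ee_rot": TCP orientation; "wrist_force": force on the tool from outside, world axes, zero at the start; "torque": the same for the moment, N m; "gripper_width": opening from 0.0 (shut) to 1.0 (fully open); "grasp_force": force on a finger pad.
Only numpy, scipy, OpenCV 4.12 (cv2) and the standard library are available. Lean on these libraries where they do the work, as an engineer would, in place of code of your own. Each camera call takes 0.05 s, during which the arm holds its last target. There are 200 camera calls.

TASK

Take the long circuit board with the finned heatsink from the rubber mat, lay it flat in the programming cradle with its row of gold contacts towards the contact head, and slide that end in under the steel lip until it has pushed the sprung contact carriage fully back against its stop. The springs throw the board out as soon as it is let go, so finish while still holding it pressed home, flat and square, with a firm but not violent push; do not tip the board over on the way, and leave everything else on the bench where it is.

Things in the scene. Friction and masses are not known exactly. Their poses are not given: they have to be found in the camera images.
- heatsink (a point): Centre (half-way up) of the finned aluminium heatsink on the long green board, the part to grip: 36 mm along the board's x, 30 mm across y between flat fins, 32 mm high; grip it across y. Axes as the board's. The board's top face is 16 mm below this point, its underside 18.4 mm. Lower parts (under 16 mm high) before and behind the heatsink stay within 18 mm of the board's centre line.
- psu_board: The long green circuit board with the heatsink, flat on the mat: 100 mm (x) by 60 mm (y), 2.4 mm thick, 120 to 215 g. Origin at the centre of its underside; x points to the end with the row of gold contacts, z up. The heatsink's centre is at x = -10 mm. The 25 mm next to the contacts carry nothing taller than 1.5 mm.
- contact_edge (a point): Middle of the board's gold-contact edge, half-way through the board's thickness (board x = +50 mm, z = 1.2 mm).
- cradle: Programming cradle fixed to the bench: dark steel base 210 x 116 mm, open landing bay at the near end, contact head at the far end. Origin at bench level on its centre line; x is the way boards slide in, z up. Floor 14 mm above the origin, from x = -108 mm. Side walls 6 mm high stand 81 mm apart from x = -102 to -2 mm, taper up to x = 30 mm, and are 65 mm apart from there on.
- cradle_lip (a point): Middle of the lower front edge of the steel lip, 6.5 mm above the cradle's floor (cradle x = 35 mm). Axes as the cradle's. The lip covers the floor from here on; its top is 9.5 mm above the floor and its turned-up front edge begins at cradle x = 27 mm. From cradle x = 62 mm the head's housing rises to 42 mm above the bench, a plug header on it to 51 mm.
- carriage (a joint): Travel of the sprung contact carriage hidden under the lip, in m: 0 at rest, 0.007 against its stop. It moves along the cradle's x; its pin tips are at cradle x = 50 mm at rest, 57 mm at the stop. It pushes back with 4 N at first touch, rising to 11 N at the stop; beyond that it is rigid. Two steel rods come out of the rear of the head as it is pressed.
- square_board: A square green board, 62 x 62 mm, up to 15 mm high, without heatsink, on the mat: not wanted, leave it. Origin under its centre.
- braid_spool: Small flat spool on the mat, 44 mm across, 14 mm high; leave it. Origin under its centre.
- solder_spool: Black solder spool standing on end, 64 mm across, 45 mm high; leave it. Origin under its centre.
- flux_bottle: Small amber bottle, 32 mm across, 65 mm high; leave it. Origin under its centre.
- screwdriver: Screwdriver with a black handle, lying on the bench; leave it.
- multimeter: Hand multimeter lying on its back, 150 x 76 mm, 46 mm high; leave it. Origin under its centre.
- parts_tray: Black parts tray, 160 x 100 mm, 32 mm high; leave it. Origin under its centre.
Not all that is in view belongs to the job. What is shaped like the cradle but orange or pink is not meant.

How it is judged:
On the way:
1. the gold-contact end of the board is under the lip, flat and between the cheeks (x of contact_edge in the frame of cradle above 0.038 m and y of contact_edge in the frame of cradle between -0.005 and 0.005 m and z of contact_edge in the frame of cradle between 0.012 and 0.0195 m and angle between the x axis of psu_board and the x axis of cradle, either way round below 0.12 rad and angle between psu_board's own z axis and vertical below 0.1 rad), for 0.1 s.
At the end, for the whole second after the job is handed in: Still holding, for the last second: fingers on the board with over 3 N, board pressing on the cradle and its carriage with 5 to 40 N, carriage within 1.5 mm of its stop, contact edge under the lip within 5 mm of the centre line, board flat to 0.1 rad, square to 0.12 rad and at rest (value of joint carriage above 0.0055 m and x of contact_edge in the frame of cradle between 0.054 and 0.062 m and y of contact_edge in the frame of cradle between -0.005 and 0.005 m and z of contact_edge in the frame of cradle between 0.012 and 0.0195 m and angle between the x axis of psu_board and the x axis of cradle, either way round below 0.12 rad and angle between psu_board's own z axis and vertical below 0.1 rad and contact force between psu_board and cradle between 5 and 40 N and contact force between the fingers and psu_board above 3 N and linear speed of psu_board below 0.02 m/s); the arm keeps its last pose, push and grip.
It fails at once if one of the other things on the mat (square board, braid spool) was moved by more than 20 mm (distance of any of square_board, braid_spool from where it was at the start of the episode above 0.02 m).
It fails at once if one of the other things on the bench was moved by more than 30 mm (distance of any of solder_spool, flux_bottle, screwdriver, multimeter, parts_tray from where it was at the start of the episode above 0.03 m).
It fails at once if the board was rammed against the cradle with more than 60 N (contact force between psu_board and cradle above 60 N).
It fails at once if the board was tipped over (more than 0.9 rad) (angle between psu_board's own z axis and vertical above 0.9 rad).
It also fails if it takes over 53 s, if anything falls off the work surface, if the arm or the gripper's body presses on something with over 40 N, if the wrist force passes 120 N, or if a joint passes its speed limit or range.

## Working session

There is one attempt and no reset: what is moved stays moved. The work goes in short steps, Python scripts to look and compute and a tool call to move; the robot and the scene stay as the last step left them, time stands still between calls to the robot, and variables do not carry over. Pictures are saved under pics/ and viewed, at most 10 in all, crops included, and the job is handed in when it is done.

Besides the shell and the picture viewer there is one more tool, called after ">>>" as name(argument=value, ...), one argument or row to a line, values as JSON. carry_out: Moves the arm, as the interface text tells. Its arguments: {"type":"object","properties":{"motion":{"type":"array"},"grip_force":{"type":"number"}},"required":["motion"]}

```bash
mkdir -p pics
cat > h.py <<'E'
import numpy as np, cv2
from workcell import manip
from scipy.spatial.transform import Rotation as R
def snap(n,f):
    s=manip.get_state(); im=manip.grab_frame(n); cv2.imwrite('pics/'+f,im[:,:,::-1]); np.save('pics/'+f+'.npy',np.r_[s['tool_pos'],s['ee_rot']]); return im
def ray(n,px,pose=None):
    p=manip.camera_params(n); K=np.array(p['camera_matrix']); d=np.array(p['distortion'])
    u=cv2.undistortPoints(np.array(px,float).reshape(-1,1,2),K,d).reshape(-1,2)
    v=np.c_[u,np.ones(len(u))]
    if n=='wrist':
        T=np.array(p['tool_from_camera']); q=pose[3:]; Rt=R.from_quat([q[1],q[2],q[3],q[0]]).as_matrix()
        return Rt@T[:3,3]+pose[:3], v@(Rt@T[:3,:3]).T
    Rm=cv2.Rodrigues(np.array(p['rvec'],float))[0]; t=np.array(p['tvec'],float).ravel()
    return -Rm.T@t, v@Rm
def onz(n,px,z,pose=None):
    o,v=ray(n,px,pose); return o+v*((z-o[2])/v[:,2])[:,None]
def tri(a,b):  # two (o,v) sets
    out=[]
    for v1,v2 in zip(a[1],b[1]):
        A=np.c_[v1,-v2]; s=np.linalg.lstsq(A,b[0]-a[0],rcond=None)[0]
        p,q=a[0]+s[0]*v1,b[0]+s[1]*v2; out.append(np.r_[(p+q)/2,np.linalg.norm(p-q)])
    return np.array(out)
E
python3 - <<'E'
from h import *
snap('scene','s0.png');snap('top','t0.png');snap('wrist','w0.png')
print(manip.get_state())
for n in('scene','top','wrist'):print(manip.camera_params(n))
E
```

```text
{'clock': 0.15, 'joint_pos': array([-1.36210506e+00,  2.45671574e-01,  1.55868807e+00, -5.50032390e-07,
        1.33869805e+00, -1.74113583e-01]), 'joint_vel': array([ 1.70278706e-04, -1.43537232e-03, -4.44933888e-03,  1.67942598e-03,
       -2.33756928e-03, -5.64850996e-05]), 'joint_torque': array([-2.66001740e-05, -4.16267073e+01, -3.14983392e+01,  6.84885238e-02,
        3.16279312e-02, -9.57667635e-05]), 'tool_pos': array([ 0.24270009, -0.60254123,  0.2236117 ]), 'ee_rot': array([-7.32407700e-04,  9.81738133e-01,  1.90235908e-01, -1.29313786e-05]), 'wrist_force': array([ 0.28328048, -0.17293035,  0.04665999]), 'torque': array([ 0.01034298, -0.00517597,  0.00060052]), 'grasp_force': 0.0, 'gripper_width': 0.9985255625894941}
{'camera_matrix': array([[449.01879497,   0.        , 277.7613501 ],
       [  0.        , 449.01879497, 207.33222173],
       [  0.        ,   0.        ,   1.        ]]), 'distortion': array([0.02044007, 0.        , 0.        , 0.        , 0.        ]), 'rvec': array([ 2.19327495,  0.64220275, -0.31731592]), 'tvec': array([-0.42911813, -0.12822201,  1.5029581
[... 300 characters left out ...]
92928,  0.23696154]), 'tvec': array([-0.02297237,  0.52782493,  1.51550804])}
{'camera_matrix': array([[303.38964858,   0.        , 277.31216475],
       [  0.        , 303.38964858, 202.96568314],
       [  0.        ,   0.        ,   1.        ]]), 'distortion': array([-0.02445361,  0.        ,  0.        ,  0.        ,  0.        ]), 'tool_from_camera': array([[-5.72227021e-04, -9.66195593e-01, -2.57809521e-01,
         7.45789265e-02],
       [ 9.99999829e-01, -5.21953426e-04, -2.63441874e-04,
         2.84117655e-04],
       [ 1.19971815e-04, -2.57809628e-01,  9.66195726e-01,
        -1.61584482e-01],
       [ 0.00000000e+00,  0.00000000e+00,  0.00000000e+00,
         1.00000000e+00]])}
```

View pics/t0.png

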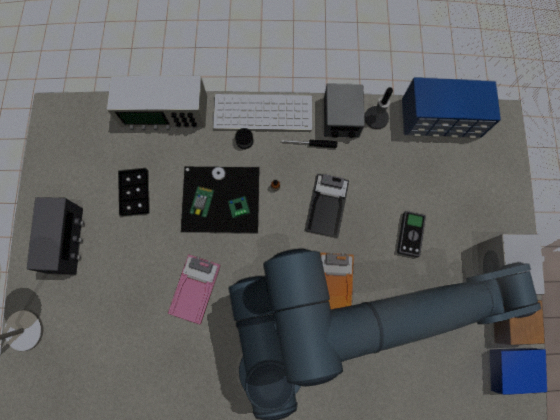

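View pics/s0.png

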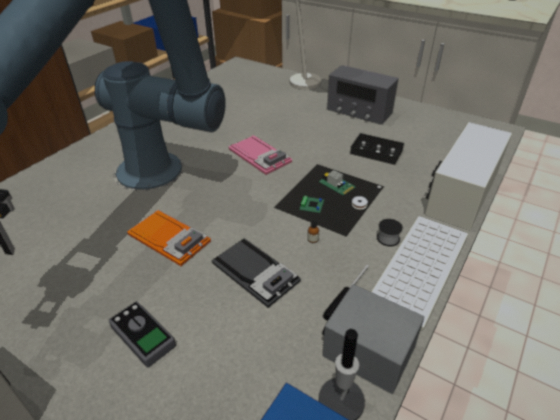

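Candidates in the top view: the long board with a heatsink at (202,202) and the square board at (238,207). The cradle is dark at (327,205), with pink (195,290) and orange (337,280) decoys. I choose the long board and the dark cradle, and will check both in a close crop.

Run:
```python
import cv2,numpy as np
t=cv2.imread('pics/t0.png');s=cv2.imread('pics/s0.png')
def c(i,x,y,w,h): return cv2.resize(i[y:y+h,x:x+w],(400,300),interpolation=cv2.INTER_CUBIC)
m=np.vstack([np.hstack([c(t,175,175,60,45),c(t,290,167,80,75)[:, :]]),np.hstack([c(s,300,160,80,60),c(s,205,230,100,75)])])
m=cv2.convertScaleAbs(m,alpha=1.5); cv2.imwrite('pics/m0.png',m)
from h import *
print('board',onz('top',[[202,202],[208,189],[195,215]],.02),'cr',onz('top',[[327,205],[320,178],[348,183]],.014))
```

```text
board [[0.56143444 0.25080114 0.02      ]
 [0.60862808 0.23230776 0.02      ]
 [0.51474216 0.27262581 0.02      ]] cr [[ 0.56031279 -0.1839938   0.014     ]
 [ 0.65780944 -0.15983825  0.014     ]
 [ 0.64151934 -0.25873922  0.014     ]]
```

View pics/m0.png

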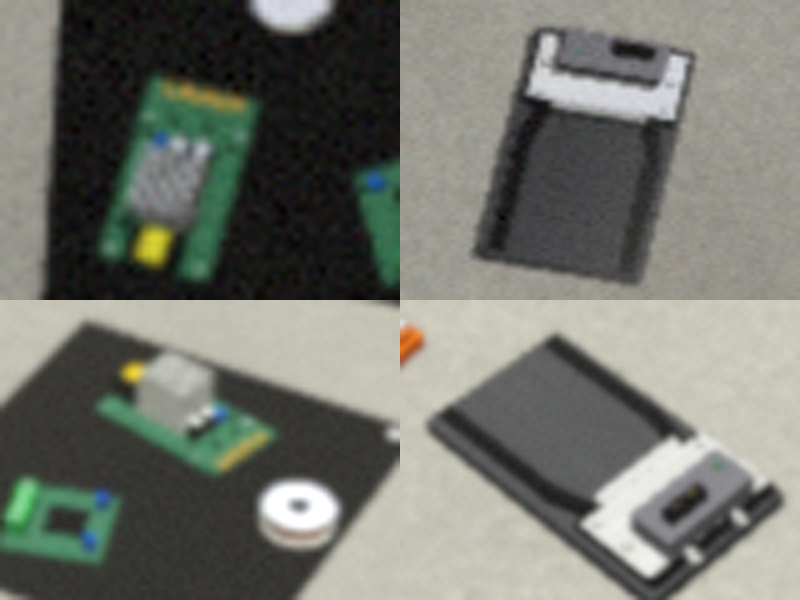

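The crop confirms it. The heatsink board's gold edge points up in the image (world +x), and the dark cradle's lip is at its far (+x) end. I'll survey the cradle with the wrist camera on the way to the board.

>>> carry_out(
  motion=[4.2,-2.3,0,0,0,0,-1,4.2,-2.3,0,0,0,0,-1,4.2,-2.3,0,0,0,0,-1,4.2,-2.3,0,0,0,0,-1,4.2,-2.3,0,0,0,0,-1,4.2,-2.3,0,0,0,0,-1,4.2,-2.3,0,0,0,0,-1,4.2,-2.3,0,0,0,0,-1,4.2,-2.3,0,0,0,0,-1,4.2,-2.3,0,0,0,0,-1],
)

```text
clock: 1.15
tool_pos: [0.5473, -0.2309, 0.2243]
ee_rot: [-0.0, 0.982, 0.19, -0.0]
wrist_force: [0.5, 0.4, -0.1]
gripper_width: 1.003
grasp_force: 0.0
```

>>> carry_out(
  motion=[3,-2,0.5,0,0,0,-1,0,0,0,0,0,0.15,-1,0,0,0,0,0,0.15,-1,0,0,0,0,0,0.15,-1,0,0,0,0,0,0.15,-1,0,0,0,0,0,0,-1,0,0,0,0,0,0,-1,0,0,0,0,0,0,-1,0,0,0,0,0,0,-1,0,0,0,0,0,0,-1],
)

```text
clock: 2.15
tool_pos: [0.5668, -0.203, 0.2195]
ee_rot: [0.0, 0.994, -0.108, -0.0]
wrist_force: [-0.5, 1.3, 0.1]
gripper_width: 1.0
grasp_force: 0.0
```

Run:
```python
from h import *
snap('wrist','w1.png');s=manip.get_state();print(s['tool_pos'],s['ee_rot'],s['clock'])
```

```text
[ 0.56681978 -0.20298815  0.21943022] [-1.64826470e-05  9.94137719e-01 -1.08121206e-01 -1.96989175e-05] 2.2
```

View pics/w1.png

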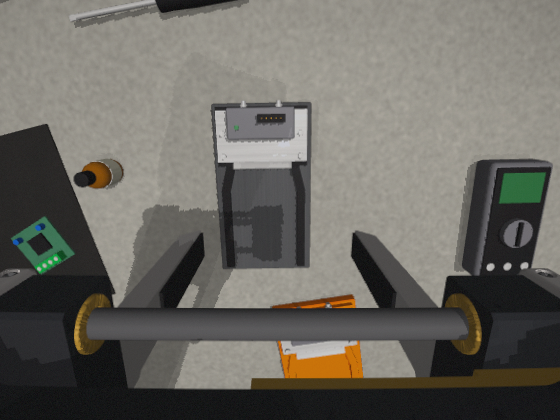

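The wrist view shows the cradle upright in the picture: base corners at about (222,268), (309,267), (212,103) and (311,102), and the lip front near row 165. I need a second view for heights.

>>> carry_out(
  motion=[0,-4,1,0,0,0,-1,0,-4,1,0,0,0,-1,0,0,0,0,0,0,-1,0,0,0,0,0,0,-1,0,0,0,0,0,0,-1,0,0,0,0,0,0,-1,0,0,0,0,0,0,-1,0,0,0,0,0,0,-1,0,0,0,0,0,0,-1,0,0,0,0,0,0,-1],
)

```text
clock: 3.2
tool_pos: [0.5841, -0.1251, 0.1995]
ee_rot: [-0.0, 0.994, -0.109, 0.0]
wrist_force: [-0.3, -0.2, 0.5]
gripper_width: 0.996
grasp_force: 0.0
```

Run:
```python
from h import *
snap('wrist','w2.png')
a=cv2.imread('pics/w1.png');b=cv2.imread('pics/w2.png')
# view-2 cradle location
z=onz('wrist',[[222,268],[309,267],[212,103],[311,102]],.014,np.load('pics/w1.png.npy'));print(z)
c=cv2.resize(a[90:280,200:325],None,fx=3,fy=3,interpolation=cv2.INTER_CUBIC)
p=np.load('pics/w2.png.npy');P=manip.camera_params('wrist');T=np.array(P['tool_from_camera'])
q=p[3:];Rt=R.from_quat([q[1],q[2],q[3],q[0]]).as_matrix()
X=((z-p[:3])@Rt-T[:3,3])@T[:3,:3];u=X@np.array(P['camera_matrix']).T;u=u[:,:2]/u[:,2:];print(u)
x0,y0=(u.min(0)-12).astype(int);print(x0,y0)
d=cv2.resize(b[y0:y0+200,x0:x0+135],None,fx=2.9,fy=2.9,interpolation=cv2.INTER_CUBIC)
H=max(c.shape[0],d.shape[0]);m=np.zeros((H,c.shape[1]+d.shape[1],3),np.uint8);m[:c.shape[0],:c.shape[1]]=c;m[:d.shape[0],c.shape[1]:]=d
cv2.imwrite('pics/m1.png',cv2.convertScaleAbs(m,alpha=1.4));print(m.shape)
```

```text
[[ 0.4724634  -0.10707704  0.014     ]
 [ 0.44904951 -0.22043354  0.014     ]
 [ 0.67707426 -0.15034395  0.014     ]
 [ 0.65344214 -0.26217055  0.014     ]]
[[282.30724106 275.51503766]
 [373.93581437 274.34959406]
 [281.26013508 101.51105696]
 [386.52053694 100.41951101]]
269 88
(580, 767, 3)
```

View pics/m1.png

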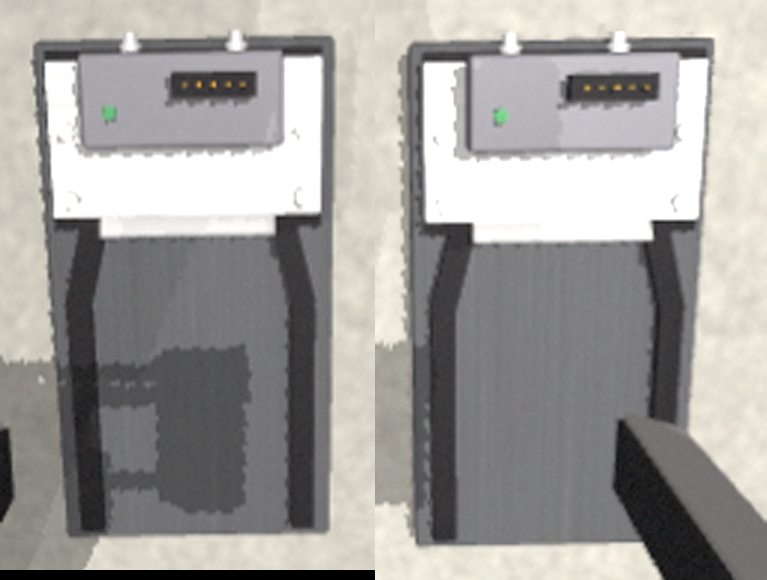

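```bash
cat > c.py <<'E'
from h import *
A=np.array([[70,534],[328,532],[36,40],[333,38],[102,234],[274,234],[54,217],[320,217]])/3+[200,90]
B=np.array([[43,543],[0,0],[36,43],[338,41],[97,241],[277,240],[51,222],[323,222]])/2.9+[269,88]
r=lambda f,px:ray('wrist',px,np.load(f'pics/{f}.png.npy'))
t=tri(r('w1',A),r('w2',B));print(t.round(4))
p=np.load('pics/w1.png.npy');q=np.load('pics/w2.png.npy')
for f,X,ps in(('w1',A,p),('w2',B,q)):
    z=onz('wrist',X,.014,ps); far=(z[2]+z[3])/2
    d=z[2]-z[3]; print(f,'far mid',far,'yaw from width',np.degrees(np.arctan2(d[0],-d[1])) if 0 else np.degrees(np.arctan2(d[1],d[0]))-90,'w',np.linalg.norm(d))
    print('left edge yaw',np.degrees(np.arctan2(*(z[2]-z[0])[1::-1])),'len',np.linalg.norm(z[2]-z[0]))
    z2=onz('wrist',X[4:6],.0235+0.003,ps); print('tongue mid',z2.mean(0),np.linalg.norm(z2[0]-z2[1]))
z=onz('wrist',A[:4],.014,p);c=z.mean(0);yaw=np.degrees(np.arctan2(*((z[2]+z[3]-z[0]-z[1])[1::-1])));print('centre',c,'yaw',yaw)
E
python3 c.py
```

```text
[[ 4.725e-01 -1.090e-01  1.460e-02  2.000e-04]
 [ 6.526e-01 -1.807e-01  4.065e-01  7.760e-02]
 [ 6.763e-01 -1.503e-01  1.490e-02  7.000e-04]
 [ 6.526e-01 -2.621e-01  1.290e-02  4.000e-04]
 [ 5.991e-01 -1.576e-01  2.210e-02  6.000e-04]
 [ 5.857e-01 -2.242e-01  2.950e-02  1.000e-04]
 [ 6.103e-01 -1.417e-01  2.560e-02  1.000e-04]
 [ 5.881e-01 -2.431e-01  2.660e-02  1.000e-04]]
w1 far mid [ 0.66471948 -0.20613872  0.014     ] yaw from width -12.116578003454507 w 0.11433263877769394
left edge yaw -11.445766167899068 len 0.20878630993455943
tongue mid [ 0.59258005 -0.19135532  0.0265    ] 0.06732931692249008
w2 far mid [ 0.66417196 -0.20598248  0.014     ] yaw from width -11.968228397156153 w 0.11386358710780424
left edge yaw -11.453780530825439 len 0.2078361635653595
tongue mid [ 0.59229446 -0.1911416   0.0265    ] 0.0690784963995245
centre [ 0.56249964 -0.18546663  0.014     ] yaw -11.432827704832127
```

>>> carry_out(
  motion=[-1.4,-4.5,0.2,0,0,0,-1,-1.4,-4.5,0.2,0,0,0,-1,-1.4,-4.5,0.2,0,0,0,-1,-1.4,-4.5,0.2,0,0,0,-1,-1.4,-4.5,0.2,0,0,0,-1,-1.4,-4.5,0.2,0,0,0,-1,-1.4,-4.5,0.2,0,0,0,-1,-1.4,-4.5,0.2,0,0,0,-1,0,0,0,0,0,0.15,-1,0,0,0,0,0,0,-1],
)

```text
clock: 4.25
tool_pos: [0.5518, 0.2521, 0.1833]
ee_rot: [0.0, 0.983, -0.181, -0.0]
wrist_force: [-0.3, 1.0, -1.2]
gripper_width: 1.003
grasp_force: 0.0
```

>>> carry_out(
  motion=[0,0,0,0,0,0,-1,0,0,0,0,0,0,-1,0,0,0,0,0,0,-1,0,0,0,0,0,0,-1,0,0,0,0,0,0,-1,0,0,0,0,0,0,-1,0,0,0,0,0,0,-1,0,0,0,0,0,0,-1,0,0,0,0,0,0,-1,0,0,0,0,0,0,-1],
)

```text
clock: 5.25
tool_pos: [0.5523, 0.2509, 0.1834]
ee_rot: [-0.0, 0.983, -0.183, -0.0]
wrist_force: [-0.0, -0.3, 0.3]
gripper_width: 1.001
grasp_force: 0.0
```

Run:
```python
from h import *
snap('wrist','w3.png');s=manip.get_state();print(s['tool_pos'],s['ee_rot'],s['clock'])
```

```text
[0.55229004 0.25084904 0.18347308] [-1.07198578e-05  9.83199793e-01 -1.82532645e-01  2.11119681e-06] 5.3
```

>>> carry_out(
  motion=[0,3,1,0,0,0,-1,0,3,1,0,0,0,-1,0,0,0,0,0,0,-1,0,0,0,0,0,0,-1,0,0,0,0,0,0,-1,0,0,0,0,0,0,-1,0,0,0,0,0,0,-1,0,0,0,0,0,0,-1,0,0,0,0,0,0,-1,0,0,0,0,0,0,-1],
)

```text
clock: 6.3
tool_pos: [0.5308, 0.1949, 0.1635]
ee_rot: [-0.0, 0.983, -0.182, 0.0]
wrist_force: [0.5, 0.0, -0.3]
gripper_width: 1.001
grasp_force: 0.0
```

Run:
```python
from h import *
snap('wrist','w4.png')
for f in('w3','w4'):
    im=cv2.imread(f'pics/{f}.png');h=cv2.cvtColor(im,cv2.COLOR_BGR2HSV)
    m=cv2.inRange(h,(55,60,30),(90,255,255));n,l,st,ce=cv2.connectedComponentsWithStats(m)
    print(f,[(st[i].tolist(),ce[i].round().tolist()) for i in range(1,n) if st[i,4]>300])
a=cv2.imread('pics/w3.png');b=cv2.imread('pics/w4.png')
cv2.imwrite('pics/m2.png',np.hstack([a[:300,80:480],b[:300,80:480]]))
```

```text
w3 [([345, 110, 77, 79, 2658], [384.0, 151.0]), ([234, 129, 66, 95, 2781], [268.0, 171.0])]
w4 [([291, 109, 84, 84, 3006], [333.0, 152.0]), ([174, 130, 73, 100, 2868], [213.0, 172.0])]
```

View pics/m2.png

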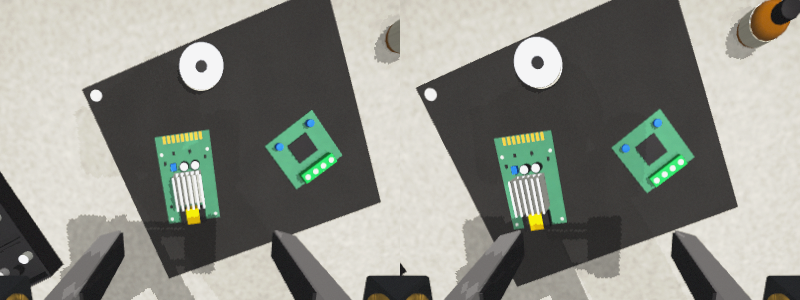

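Run:
```python
import cv2,numpy as np
a=cv2.imread('pics/w3.png')[120:235,220:315];b=cv2.imread('pics/w4.png')[120:240,160:260]
f=lambda i,w:cv2.resize(i,None,fx=4,fy=4,interpolation=cv2.INTER_CUBIC)
c,d=f(a,4),f(b,4);m=np.zeros((480,780,3),np.uint8);m[:460,:380]=c;m[:480,380:]=d
cv2.imwrite('pics/m3.png',m)
```

```text
(no output)
```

View pics/m3.png

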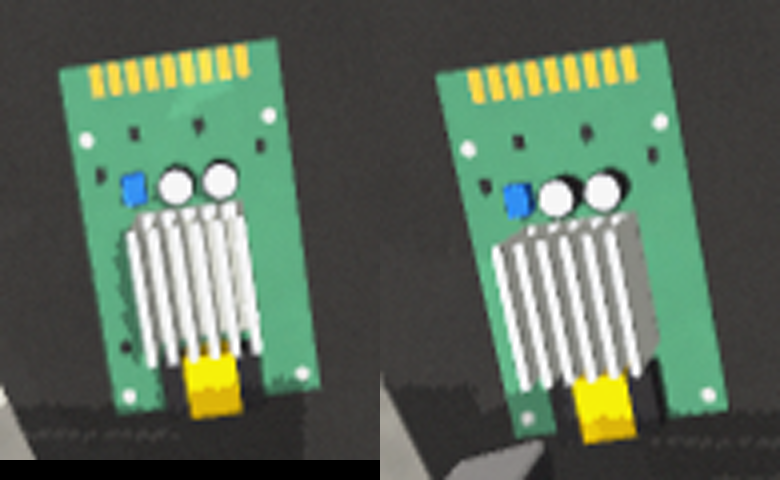

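```bash
cat > b.py <<'E'
from h import *
A=np.array([[59,70],[276,39],[320,388],[117,415],[130,233],[152,365],[258,352]])/4+[220,120]
B=np.array([[57,74],[284,41],[347,410],[136,438],[115,247],[145,390],[256,377]])/4+[160,120]
p,q=[np.load(f'pics/{f}.png.npy') for f in('w3','w4')]
t=tri(ray('wrist',A,p),ray('wrist',B,q));print(t.round(4))
for X,ps in((A,p),(B,q)):
    for zt in(.0024,.0045):
        z=onz('wrist',X[:4],zt,ps);c=z.mean(0);f=(z[0]+z[1]-z[2]-z[3])/2;w=(z[0]+z[3]-z[1]-z[2])/2
        d=f/np.linalg.norm(f);print(zt,'centre',c.round(4),'yaw',np.degrees(np.arctan2(f[1],f[0])).round(2),np.degrees(np.arctan2(w[1],w[0])).round(2)-90,'L',np.linalg.norm(f).round(4),np.linalg.norm(w).round(4),'heatsink',(c-.01*d).round(4))
s=manip.get_state();print(s['tool_pos'])
E
python3 b.py
```

```text
[[6.236e-01 2.730e-01 6.200e-03 2.000e-04]
 [6.100e-01 2.148e-01 7.400e-03 1.000e-04]
 [5.130e-01 2.374e-01 8.700e-03 1.000e-04]
 [5.259e-01 2.961e-01 6.300e-03 1.000e-04]
 [5.793e-01 2.674e-01 3.790e-02 3.000e-04]
 [5.445e-01 2.753e-01 3.940e-02 5.000e-04]
 [5.380e-01 2.480e-01 4.030e-02 6.000e-04]]
0.0024 centre [0.5673 0.2557 0.0024] yaw -13.23 -13.129999999999995 L 0.1015 0.0607 heatsink [0.5575 0.258  0.0024]
0.0045 centre [0.5676 0.2555 0.0045] yaw -13.23 -13.129999999999995 L 0.1009 0.0603 heatsink [0.5579 0.2578 0.0045]
0.0024 centre [0.5676 0.2566 0.0024] yaw -13.31 -13.150000000000006 L 0.1017 0.0604 heatsink [0.5579 0.2589 0.0024]
0.0045 centre [0.5678 0.256  0.0045] yaw -13.31 -13.150000000000006 L 0.101 0.06 heatsink [0.5581 0.2583 0.0045]
[0.53075936 0.19489547 0.16344205]
```

Board top sits at about 6.5 mm, heatsink centre at (0.558, 0.258), and yaw is -13.2°. I'll approach with the fingertips a few mm above the board.

>>> carry_out(
  motion=[0,0,0,0,0,-0.137,-1,0.62,-3.4,0,0,0,0,-1,0.62,-3.35,0,0,0,0,-1,0,0,3,0,0,0,-1,0,0,3,0,0,0,-1,0,0,3,0,0,0,-1,0,0,2,0,0,0,-1,0,0,1.5,0,0,0,-1,0,0,0,0,0,0,-1,0,0,0,0,0,0,-1],
)

```text
clock: 7.35
tool_pos: [0.5587, 0.2578, 0.0391]
ee_rot: [-0.0, 0.993, -0.115, 0.0]
wrist_force: [-0.3, 0.2, -0.8]
gripper_width: 1.002
grasp_force: 0.0
```

Run:
```python
from h import *
s=manip.get_state();print(s['tool_pos'],s['wrist_force'])
q=s['ee_rot'];Rt=R.from_quat([q[1],q[2],q[3],q[0]]).as_matrix()
print('yaw',np.degrees(np.arctan2(Rt[1,0],Rt[0,0])),'err tool cm',100*Rt.T@(np.array([.5583,.2578,.028])-s['tool_pos']))
```

```text
[0.55871186 0.25784115 0.03906443] [-0.29378493  0.17352015 -0.84908428]
yaw -13.189560891251025 err tool cm [-0.03995917  0.0138456   1.10640924]
```

>>> carry_out(
  motion=[0,0,0.7,0,0,0,-1,0,0,0.4,0,0,0,-1,0,0,0,0,0,0,-0.2,0,0,0,0,0,0,0.1,0,0,0,0,0,0,1,0,0,0,0,0,0,1,0,0,0,0,0,0,1,0,0,0,0,0,0,1,0,0,0,0,0,0,1,0,0,0,0,0,0,1],
  grip_force=50,
)

```text
clock: 8.35
tool_pos: [0.5583, 0.2577, 0.0275]
ee_rot: [-0.0, 0.993, -0.115, 0.0]
wrist_force: [0.1, 0.7, 0.1]
gripper_width: 0.357
grasp_force: 0.0
```

>>> carry_out(
  motion=[0,0,0,0,0,0,1,0,0,0,0,0,0,1,0,0,0,0,0,0,1,0,0,0,0,0,0,1,0,0,-0.5,0,0,0,1,0,0,-1,0,0,0,1,0,0,-1.5,0,0,0,1,0,0,-2,0,0,0,1,0,0,-2,0,0,0,1,0,0,0,0,0,0,1],
)

```text
clock: 9.35
tool_pos: [0.5609, 0.2585, 0.1021]
ee_rot: [-0.001, 0.993, -0.115, 0.004]
wrist_force: [0.6, 0.3, -0.6]
gripper_width: 0.314
grasp_force: 50.0
```

>>> carry_out(
  motion=[0.1,1,-1.5,0,0,0,1,0.3,2.5,-1.5,0,0,0,1,0.35,3,-1,0,0,0,1,0.35,3.2,0,0,0,0,1,0.35,3.2,0,0,0,0,1,0.35,3.2,0,0,0,0,1,0.35,3.2,0,0,0,0,1,0.35,3.2,0,0,0,0,1,0.35,3.2,0,0,0,0,1,0.35,3.2,0,0,0,0,1],
)

```text
clock: 10.35
tool_pos: [0.5228, -0.0321, 0.1372]
ee_rot: [-0.0, 0.993, -0.115, -0.0]
wrist_force: [0.5, -0.1, -1.8]
gripper_width: 0.314
grasp_force: 50.0
```

>>> carry_out(
  motion=[0.35,3.2,0,0,0,0,1,0.35,3.2,0,0,0,0,1,0.35,3.2,0,0,0,0,1,0.3,2.5,0,0,0,0,1,0.15,1.5,0,0,0,0,1,0,0,0,0,0,-0.028,1,0,0,0,0,0,0,1,0,0,0,0,0,0,1,0,0,0,0,0,0,1,0,0,0,0,0,0,1],
)

```text
clock: 11.35
tool_pos: [0.5071, -0.166, 0.1374]
ee_rot: [-0.0, 0.995, -0.1, -0.0]
wrist_force: [0.4, 0.4, -1.6]
gripper_width: 0.318
grasp_force: 50.0
```

```bash
cat > e.py <<'E'
from h import *
import sys
O=np.array([.5654,-.1861]);y=np.radians(-11.6);C=np.array([[np.cos(y),np.sin(y)],[-np.sin(y),np.cos(y)]])
s=manip.get_state();q=s['ee_rot'];Rt=R.from_quat([q[1],q[2],q[3],q[0]]).as_matrix()
print('t',s['clock'],'cradle xy mm',1000*C@(s['tool_pos'][:2]-O),'z',1000*s['tool_pos'][2],'yaw',np.degrees(np.arctan2(Rt[1,0],Rt[0,0])),'tilt',Rt[2,:2].round(4),'F',C@s['wrist_force'][:2],s['wrist_force'][2],'M',s['torque'].round(2),s['grasp_force'])
E
python3 e.py
python3 - <<'E'
from h import *
snap('wrist','w5.png');snap('scene','s5.png')
a=cv2.imread('pics/w5.png');b=cv2.imread('pics/s5.png')
c=cv2.resize(b[190:320,180:320],(400,371));m=np.zeros((371,800,3),np.uint8);m[:,400:]=c;m[:,:400]=a[:371,80:480];cv2.imwrite('pics/m5.png',m)
E
```

```text
t 11.35 cradle xy mm [-61.10783382   7.94687693] z 137.44543540831876 yaw -11.518288385468184 tilt [-0.0001 -0.0001] F [0.30419047 0.49239397] -1.6205419681412025 M [ 0.04  0.02 -0.02] 49.99929428100586
```

View pics/m5.png

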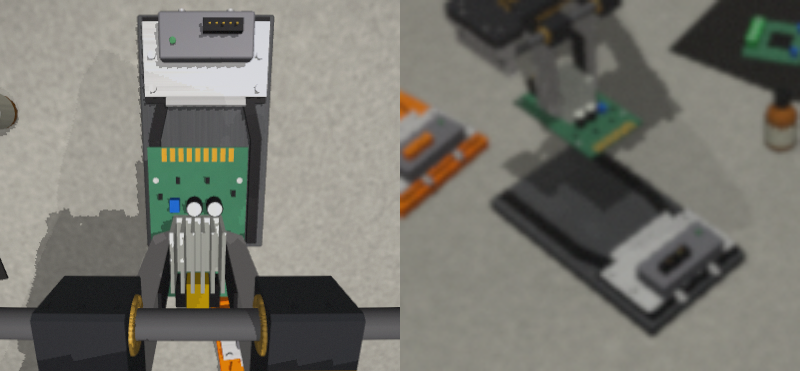

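```bash
cat >> e.py <<'E'
if len(sys.argv)>1:
    p=np.load('pics/w5.png.npy')
    im=cv2.imread('pics/w5.png');h=cv2.cvtColor(im,cv2.COLOR_BGR2HSV);m=cv2.inRange(h,(50,50,30),(95,255,255));m[:, :200]=0;m[:,350:]=0;m[:130]=0;m[200:]=0
    g=lambda r:(np.where(m[r])[0].min()-.5,np.where(m[r])[0].max()+.5)
    for r in(160,175,190):print(r,g(r))
    for c in(235,320):print(c,np.where(m[:,c])[0].min())
    e=onz('wrist',[[228,147.5],[327,147.5],*[[x,r] for r in(160,190) for x in g(r)]],p[2]-.021,p)
    q=p[3:];Rq=R.from_quat([q[1],q[2],q[3],q[0]]).as_matrix()
    print('edge in tool mm',(1000*(e-p[:3])@Rq).round(1))
    tng=onz('wrist',[[245,105],[317,105]],.0265,p);print('tongue cradle mm',1000*(tng[:,:2]-O)@C.T)
E
python3 e.py 1
```

```text
t 11.45 cradle xy mm [-61.05560392   7.64500561] z 137.48271571637244 yaw -11.541924843440729 tilt [ 0.0001 -0.    ] F [ 0.13153035 -0.1171546 ] -2.4959051765688844 M [ 0.09  0.01 -0.04] 49.99928176403046
160 (np.float64(226.5), np.float64(327.5))
175 (np.float64(227.5), np.float64(327.5))
190 (np.float64(228.5), np.float64(326.5))
235 147
320 147
edge in tool mm [[ 60.2 -28.9  21. ]
 [ 60.2  30.   21. ]
 [ 52.8 -30.1  21. ]
 [ 52.8  30.6  21. ]
 [ 34.3 -29.7  21. ]
 [ 34.3  30.7  21. ]]
tongue cradle mm [[ 27.9239575   35.44403459]
 [ 27.9859796  -26.34848029]]
```

Run:
```python
from h import *
im=cv2.imread('pics/w5.png');g=im[:,:,::-1].mean(2)
for r in(60,90,100,103,105,107):
    w=np.where(g[r,200:380]>150)[0]+200; print(r,w.min() if len(w) else 0,w.max() if len(w) else 0)
O=np.array([.5654,-.1861]);y=np.radians(-11.6);C=np.array([[np.cos(y),np.sin(y)],[-np.sin(y),np.cos(y)]])
p=np.load('pics/w5.png.npy')
print(g[101,225:355:1].astype(int).tolist())
# base outer edges (dark vs bench) along rows
for r in(60,90,150,200):print(r,g[r,205:235].astype(int).tolist(),g[r,335:360].astype(int).tolist())
```

```text
60 200 379
90 200 379
100 202 379
103 200 379
105 200 379
107 200 379
[50, 45, 45, 44, 46, 44, 45, 45, 45, 44, 45, 45, 46, 46, 44, 45, 45, 46, 46, 46, 76, 183, 184, 185, 184, 184, 185, 186, 186, 185, 184, 186, 185, 184, 185, 185, 185, 185, 185, 185, 185, 185, 186, 185, 185, 185, 186, 185, 185, 186, 187, 186, 186, 185, 186, 185, 185, 185, 185, 186, 185, 185, 185, 186, 186, 185, 184, 185, 185, 186, 186, 185, 183, 185, 185, 186, 185, 185, 184, 185, 187, 194, 194, 195, 195, 194, 193, 194, 195, 193, 192, 194, 193, 194, 194, 193, 193, 193, 194, 193, 163, 53, 52, 54, 53, 53, 54, 53, 53, 52, 52, 54, 54, 56, 52, 51, 53, 54, 53, 51, 67, 87, 91, 87, 94, 135, 158, 160, 163, 164]
60 [158, 161, 162, 163, 165, 167, 168, 169, 171, 172, 173, 172, 170, 115, 78, 83, 88, 86, 181, 209, 212, 213, 195, 194, 192, 193, 189, 200, 211, 211] [216, 215, 204, 194, 193, 207, 215, 215, 215, 215, 215, 216, 216, 146, 90, 87, 87, 146, 162, 162, 164, 164, 164, 166, 163]
90 [153, 152, 151, 151, 151, 151, 150, 150, 150, 151, 152, 153, 153, 110, 104, 74, 76, 83, 62, 97, 208, 205, 205, 206, 210, 211, 214, 214, 209, 203] [128, 182, 216, 217, 217, 216, 217, 217, 217, 216, 218, 181, 110, 91, 87, 109, 149, 164, 165, 165, 166, 164, 163, 162, 161]
150 [152, 158, 161, 163, 166, 165, 163, 159, 158, 158, 160, 159, 161, 160, 158, 156, 152, 101, 68, 78, 85, 87, 93, 99, 100, 100, 99, 100, 100, 98] [44, 42, 43, 42, 44, 51, 74, 87, 87, 92, 89, 88, 123, 162, 160, 158, 158, 157, 156, 157, 157, 158, 159, 160, 157]
200 [154, 152, 153, 156, 155, 154, 153, 152, 149, 151, 151, 151, 148, 104, 102, 104, 106, 107, 107, 104, 72, 56, 59, 61, 82, 98, 97, 97, 99, 97] [43, 43, 50, 70, 92, 90, 92, 90, 90, 121, 167, 167, 167, 169, 169, 170, 167, 166, 167, 164, 166, 166, 168, 168, 169]
```

Run:
```python
from h import *
O=np.array([.5654,-.1861]);y=np.radians(-11.6);C=np.array([[np.cos(y),np.sin(y)],[-np.sin(y),np.cos(y)]])
p=np.load('pics/w5.png.npy')
for px,z in(([[245.2,104],[325.3,104]],.0265),([[224.5,90],[346.4,90]],.0235),([[222,150],[347.3,150]],.014),([[223.2,60],[348.2,60]],.0235)):
    t=1000*(onz('wrist',px,z,p)[:,:2]-O)@C.T; print(t.round(1).tolist(),'mid',t.mean(0).round(1))
```

```text
[[28.7, 35.3], [28.8, -33.4]] mid [28.8  0.9]
[[40.4, 53.1], [40.6, -51.6]] mid [40.5  0.7]
[[-11.4, 59.2], [-11.3, -57.5]] mid [-11.4   0.9]
[[64.3, 53.2], [64.5, -51.8]] mid [64.4  0.7]
```

>>> carry_out(
  motion=[0,0.35,0,0,0,0,1,0,0.35,1,0,0,0,1,0,0,2,0,0,0,1,0,0,2,0,0,0,1,0,0,2,0,0,0,1,0,0,1.5,0,0,0,1,0,0,0.6,0,0,0,1,0,0,0.4,0,0,0,1,0,0,0,0,0,0,1,0,0,0,0,0,0,1],
)

```text
clock: 12.45
tool_pos: [0.5062, -0.174, 0.0432]
ee_rot: [0.0, 0.995, -0.101, 0.001]
wrist_force: [-0.1, -0.6, -1.4]
gripper_width: 0.316
grasp_force: 50.0
```

```bash
python3 e.py
```

```text
t 12.45 cradle xy mm [-6.03947168e+01 -5.88210043e-02] z 43.238444312721384 yaw -11.581506635072659 tilt [0.0015 0.0005] F [-0.02488844 -0.59195865] -1.4224022882042782 M [ 0.05 -0.01 -0.05] 49.99922811985016
```

>>> carry_out(
  motion=[0,-0.08,0.15,0,0,0,1,0,0,0.15,0,0,0,1,0,0,0.1,0,0,0,1,0,0,0.1,0,0,0,1,0,0,0.05,0,0,0,1,0,0,0,0,0,0,1,0,0,0,0,0,0,1,0,0,0,0,0,0,1,0,0,0,0,0,0,1,0,0,0,0,0,0,1],
)

```text
clock: 13.45
tool_pos: [0.5059, -0.1729, 0.0384]
ee_rot: [-0.0, 0.995, -0.101, -0.0]
wrist_force: [-4.7, 3.7, 9.8]
gripper_width: 0.315
grasp_force: 50.0
```

```bash
python3 e.py
```

```text
t 13.45 cradle xy mm [-60.89360969   0.96023487] z 38.40923255246808 yaw -11.569743160756452 tilt [-0.0007 -0.0001] F [-5.33788494  2.65649701] 9.819678343469718 M [0.44 0.88 0.01] 50.00330328941345
```

>>> carry_out(
  motion=[0,0,-0.06,0,0,0,1,0.3,0,0,0,0,0,1,0.5,0,0,0,0,0,1,0.5,0,0,0,0,0,1,0.5,0,0,0,0,0,1,0.5,0,0,0,0,0,1,0.2,0,0,0,0,0,1,0,0,0,0,0,0,1,0,0,0,0,0,0,1,0,0,0,0,0,0,1],
)

```text
clock: 14.45
tool_pos: [0.5304, -0.1782, 0.0384]
ee_rot: [0.0, 0.995, -0.101, -0.0]
wrist_force: [-3.1, 1.6, 5.4]
gripper_width: 0.318
grasp_force: 50.0
```

```bash
python3 e.py
python3 - <<'E'
from h import *
snap('wrist','w6.png')
E
```

```text
t 14.45 cradle xy mm [-35.84151421   0.70582466] z 38.442037186237684 yaw -11.568725409433453 tilt [-0.0002  0.0004] F [-3.33767836  0.90699197] 5.394430046033175 M [0.25 0.64 0.05] 50.00227153301239
```

View pics/w6.png

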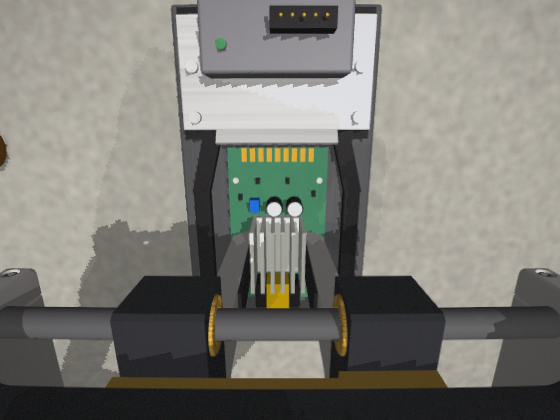

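The board lies flat and centred in front of the lip: edge columns 229–327 against tongue 217–337, gold edge at row 147 just short of the tongue at row 143. I'll slide it in.

>>> carry_out(
  motion=[0.2,0,-0.02,0,0,0,1,0.3,0,0,0,0,0,1,0.3,0,0,0,0,0,1,0.3,0,0,0,0,0,1,0.3,0,0,0,0,0,1,0.3,0,0,0,0,0,1,0.3,0,0,0,0,0,1,0,0,0,0,0,0,1,0,0,0,0,0,0,1,0,0,0,0,0,0,1],
)

```text
clock: 15.5
tool_pos: [0.5502, -0.1822, 0.0384]
ee_rot: [0.0, 0.995, -0.101, 0.0]
wrist_force: [-2.6, -0.0, 4.4]
gripper_width: 0.313
grasp_force: 50.0
```

```bash
python3 e.py
```

```text
t 15.5 cradle xy mm [-15.62881838   0.74707935] z 38.444322924089875 yaw -11.580527405465347 tilt [0.0008 0.0004] F [-2.51011184 -0.54628763] 4.437543370203871 M [ 0.19  0.43 -0.02] 50.00177621841431
```

>>> carry_out(
  motion=[0.15,0,0,0,0,0,1,0.15,0,0,0,0,0,1,0.15,0,0,0,0,0,1,0.15,0,0,0,0,0,1,0.1,0,0,0,0,0,1,0.1,0,0,0,0,0,1,0,0,0,0,0,0,1,0,0,0,0,0,0,1,0,0,0,0,0,0,1,0,0,0,0,0,0,1],
)

```text
clock: 16.5
tool_pos: [0.5556, -0.1832, 0.0385]
ee_rot: [-0.0, 0.995, -0.101, -0.003]
wrist_force: [-14.0, 1.8, 14.4]
gripper_width: 0.315
grasp_force: 50.0
```

```bash
python3 e.py
```

```text
t 16.5 cradle xy mm [-10.16223752   0.86176317] z 38.47164023342579 yaw -11.540907743073296 tilt [-0.0061 -0.    ] F [-14.10311609  -1.01350111] 14.44762183305163 M [0.3  1.99 0.03] 50.00502347946167
```

>>> carry_out(
  motion=[0,0,-0.05,0,0,0,1,0,0,0,0,0,0,1,0.1,0,0,0,0,0,1,0,0,0,0,0,0,1,0.1,0,0,0,0,0,1,0,0,0,0,0,0,1,0,0,0,0,0,0,1,0,0,0,0,0,0,1,0,0,0,0,0,0,1,0,0,0,0,0,0,1],
)

```text
clock: 17.5
tool_pos: [0.5571, -0.1835, 0.0385]
ee_rot: [-0.0, 0.995, -0.101, -0.004]
wrist_force: [-14.3, 1.6, 14.0]
gripper_width: 0.312
grasp_force: 50.0
```

```bash
python3 e.py
```

```text
t 17.5 cradle xy mm [-8.64255782  0.86396956] z 38.53237043043789 yaw -11.537514270590432 tilt [-0.0072 -0.0001] F [-14.35324885  -1.30016415] 13.950550602777566 M [ 0.28  2.11 -0.  ] 50.004565715789795
```

>>> carry_out(
  motion=[0.1,0,-0.05,0,0,0,1,0,0,0,0,0,0,1,0.1,0,-0.05,0,0,0,1,0,0,0,0,0,0,1,0.1,0,0,0,0,0,1,0,0,0,0,0,0,1,0,0,0,0,0,0,1,0,0,0,0,0,0,1,0,0,0,0,0,0,1,0,0,0,0,0,0,1],
)

```text
clock: 18.5
tool_pos: [0.5593, -0.1839, 0.0388]
ee_rot: [-0.001, 0.995, -0.101, -0.004]
wrist_force: [-14.1, 2.0, 9.6]
gripper_width: 0.319
grasp_force: 50.0
```

```bash
python3 e.py
```

```text
t 18.5 cradle xy mm [-6.40088987  0.90788341] z 38.759123489483656 yaw -11.541752626645048 tilt [-0.0088 -0.0002] F [-14.23880879  -0.87346372] 9.615037487891096 M [ 0.13  2.2  -0.03] 50.00395059585571
```

>>> carry_out(
  motion=[0.1,0,0,0,0,0,1,0,0,0,0,0,0,1,0.1,0,0,0,0,0,1,0,0,0,0,0,0,1,0.1,0,0,0,0,0,1,0,0,0,0,0,0,1,0,0,0,0,0,0,1,0,0,0,0,0,0,1,0,0,0,0,0,0,1,0,0,0,0,0,0,1],
)

```text
clock: 19.5
tool_pos: [0.5614, -0.1843, 0.0388]
ee_rot: [-0.001, 0.995, -0.1, -0.006]
wrist_force: [-17.4, 1.9, 13.4]
gripper_width: 0.317
grasp_force: 50.0
```

```bash
python3 e.py
```

```text
t 19.5 cradle xy mm [-4.28261847  0.90792036] z 38.77540923138555 yaw -11.53192283958982 tilt [-0.0113 -0.0004] F [-17.4480002   -1.61299678] 13.392519227560694 M [ 0.24  2.76 -0.07] 50.00545799732208
```

>>> carry_out(
  motion=[0.1,0,-0.05,0,0,0,1,0,0,0,0,0,0,1,0.1,0,0,0,0,0,1,0,0,0,0,0,0,1,0,0,0,0,0,0,1,0,0,0,0,0,0,1,0,0,0,0,0,0,1,0,0,0,0,0,0,1,0,0,0,0,0,0,1,0,0,0,0,0,0,1],
)

```text
clock: 20.5
tool_pos: [0.5624, -0.1845, 0.0389]
ee_rot: [-0.001, 0.995, -0.1, -0.007]
wrist_force: [-20.5, 2.1, 14.1]
gripper_width: 0.317
grasp_force: 50.0
```

```bash
python3 e.py
```

```text
t 20.5 cradle xy mm [-3.20932279  0.93745297] z 38.943883900497674 yaw -11.525588640120633 tilt [-0.0138 -0.0005] F [-20.45567576  -2.08759069] 14.126319617941363 M [ 0.19  3.31 -0.06] 50.006763339042664
```

>>> carry_out(
  motion=[0.1,0,0,0,0,0,1,0,0,0,0,0,0,1,0,0,0,0,0,0,1,0,0,0,0,0,0,1,0,0,0,0,0,0,1,0,0,0,0,0,0,1,0,0,0,0,0,0,1,0,0,0,0,0,0,1,0,0,0,0,0,0,1,0,0,0,0,0,0,1],
)

```text
clock: 21.5
tool_pos: [0.5626, -0.1846, 0.039]
ee_rot: [-0.001, 0.995, -0.1, -0.008]
wrist_force: [-24.1, 3.0, 17.9]
gripper_width: 0.315
grasp_force: 50.0
```

```bash
python3 e.py;  python3 - <<'E'
from h import *
snap('wrist','w7.png');snap('scene','s7.png')
a=cv2.imread('pics/w7.png')[60:320,150:410];b=cv2.imread('pics/s7.png');s0=cv2.imread('pics/s0.png')
f=lambda i:cv2.resize(i[255:305,250:310],(300,250),interpolation=cv2.INTER_CUBIC)
cv2.imwrite('pics/m7.png',np.hstack([cv2.resize(a,(500,500)),np.vstack([f(s0),f(b)])]))
E
```

```text
t 21.5 cradle xy mm [-3.0149655   0.93329863] z 38.956548311966394 yaw -11.51490359716277 tilt [-0.016  -0.0007] F [-24.24481874  -1.93399158] 17.946177066329508 M [ 0.32  3.8  -0.08] 50.00763416290283
```

View pics/m7.png

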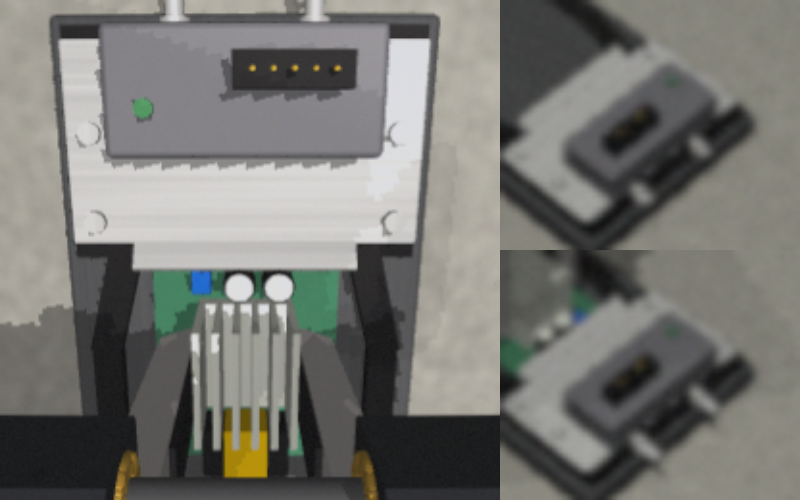

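The carriage is at its stop: the last 1 mm commanded moved the board only 0.2 mm, and the rods stick out at the rear. I'll ease the push a little.

>>> carry_out(
  motion=[-0.05,0,-0.05,0,0,0,1,-0.05,0,0,0,0,0,1,0,0,0,0,0,0,1,0,0,0,0,0,0,1,0,0,0,0,0,0,1,0,0,0,0,0,0,1,0,0,0,0,0,0,1,0,0,0,0,0,0,1,0,0,0,0,0,0,1,0,0,0,0,0,0,1],
)

```text
clock: 22.6
tool_pos: [0.5625, -0.1845, 0.0389]
ee_rot: [-0.001, 0.995, -0.1, -0.007]
wrist_force: [-18.2, 0.9, 11.0]
gripper_width: 0.314
grasp_force: 50.0
```

```bash
python3 e.py
```

```text
t 22.6 cradle xy mm [-3.12058981  0.96657276] z 38.908011233799186 yaw -11.528503895327201 tilt [-0.0132 -0.0006] F [-17.9590727   -2.80746666] 10.9784138912255 M [ 0.14  2.9  -0.06] 50.004873275756836
```

Still at the stop, at rest, with a total force of about 22 N. Handing in.

```bash
python3 -c "
from workcell import manip
print(manip.close_job())"
```

```text
the job is handed in; nothing more can be done
None
```

I handed the job in at about 22.6 s with the board still gripped at 50 N, flat and square in the dark cradle. The carriage appears to be against its stop, with a push of about 21 N. The interface gave no verdict.

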